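Set the shutter and hold the probe through the guide bore

TASK

On the measuring stand, slide the steel shutter by its upright grip until the shutter's round hole is centred over the guide bore in the middle of the bridge (not to the end of its track), and let go of it. Then take the probe with the square handle out of its rest tube, lower its rod upright through the middle of the shutter hole and bore without ever touching the shutter, the guide or the dish below, and stop with its tip about midway between the underside of the bridge and the rim of the dish. Finish there still holding the probe still and centred in the bore, not let go; leave the round-knobbed stirring rod and everything else where they stand.

Things in the scene. Friction and masses are not known exactly. Their poses are not given: they have to be found in the camera images.
- measuring_stand: fixed stand, 100 (its x) x 240 (its y) x 109 mm tall, upright on the desk; origin at the centre of its underside. Two end cheeks carry a grey bridge (underside 75 mm, top 100 mm above the desk) with a vertical 24 mm through bore at its x = y = 0. Rails (top at 109 mm) guide the shutter along its y. On its base below the bore lies a fixed sample dish, 57 mm dia, rim 23 mm above the desk
- bore_mouth (a point): centre of the guide bore (24 mm dia) at the top face of the bridge, 100 mm above the desk; the bore runs 25 mm straight down from here; axes are the stand's
- shutter (a joint): position of the shutter in m, 0 to 0.070, grows as it slides toward the stand's +y; at 0.045 its hole is centred on the bore; it starts at 0 to 0.020 with solid plate over the bore. Stays where it is left; sliding it takes about 1.5 N plus damping 3 N s/m
- shutter_grip (a point): centre of the shutter's upright black grip, 26 mm (stand's x) x 16 mm (stand's y) x 38 mm tall, 124.5 mm above the desk: foot on the shutter plate at 105.5 mm (rails beside it reach 109 mm), top at 143.5 mm. It stands 56 mm to the stand's -y of the shutter's hole and moves with the shutter; axes are the stand's
- shutter_hole (a point): centre of the shutter's round hole, 30 mm dia, at the plate's top face, 105.5 mm above the desk; plate 5 mm thick, 64 x 132 mm
- probe_handle (a point): centre of the probe's square black handle, 24 x 24 x 50 mm (50 along its z, sides along x and y); from its underside a 10 mm steel rod runs 120 mm along -z. Probe about 0.09 kg, loose. It starts upright in a fixed rest tube (32 mm outside, 18 mm inside, on a 72 mm round foot), its handle resting on the tube's rim 130 mm above the desk: this point is then at 155 mm, the tip at 10 mm
- probe_tip (a point): centre of the lower end of the probe's rod, 145 mm below the handle's centre along the probe's -z
- stirrer_knob (a point): centre of the round black knob (38 mm dia, 24 mm tall) of a loose stirring rod that hangs in a like rest tube, this point 142 mm above the desk; not to be moved
- vial: glass vial with white screw cap, 25 mm dia, 62 mm tall, upright on the desk behind the measuring stand; origin at its underside; loose, to be left alone
- glue_stick: glue stick, 28 mm dia, 90 mm tall, upright on the desk behind the measuring stand; origin at its underside; loose, to be left alone
- calculator: pocket calculator, 120 x 72 x 15 mm, flat on the desk in front of the measuring stand; origin at its underside; loose, to be left alone
- mouse: computer mouse, 109 x 60 x 38 mm, near the desk edge on the right; origin at its underside; loose, to be left alone
- probe: the whole probe; origin at the rod's tip, z up along the rod toward the handle

How it is judged:
By the outcome, as a careful person would: the job done as asked, in the order asked, and still so for the second after the job is handed in, while the arm keeps its last pose, push and grip.
It also fails if it takes over 67 s, if anything falls off the work surface, if the arm or the gripper's body presses on something with over 40 N, if the wrist force passes 120 N, or if a joint passes its speed limit or range.

ROBOT

A 7-joint arm with a two-finger parallel gripper is mounted at the origin on a cart in front of the work surface, level with it; the furniture and walls round the work are solid. World frame = base frame: x ahead of the robot, y to its left, z up, the work surface at z = 0. Lengths are in m, angles in rad, forces in N, time in s.
With the tool pointing down it reaches from about 0.4 to 0.85 m from the base axis. Payload 4.5 kg.
Tool frame: the origin (TCP) lies between the finger pads; the fingertips stand 11 mm ahead of it and the grasp point (between the pads) lies 8 mm behind it (r.nose_length is the distance from the TCP to the fingertips, in m); z points along the fingers, y is the line along which they close (so a half turn about z gives the same grasp; the last joint's range is limited). The gripper opens to 88 mm and grips with 3 to 60 N. Pads are 18 mm wide; open, the fingers measure 123 mm over their backs; the gripper's body (75 mm by 187 mm) begins 45 mm behind the grasp point.
Start: joints at [1.251, 0.689, -0.195, 1.565, 0.157, 0.902, -0.215], TCP at [0.217, -0.586, 0.218] pointing down, gripper open.
Joint ranges: [-3.01, 3.01], [-0.46, 2.08], [-1.47, 1.51], [0.13, 2.56], [-1, 4.14], [0.04, 2.09], [-2.66, 2.66]. Speed limits (rad/s): [2.57, 2.57, 3.14, 3.14, 3.14, 3.14, 3.14].

INTERFACE

Orientations are given as a unit quaternion [x, y, z, w].
In Python, from plant import get_state, snapshot, camera_model, r gives the robot as it stands.
- The arm moves only by the shell command python3 -m inch 'ROWS' [FORCE]. ROWS is text: rows parted by semicolons, each of 7 numbers parted by spaces: the opening, from -1 (shut) to 1 (fully open), then the shift along the tool's x, y, z in m, then the turn, a rotation vector about the tool's x, y, z in rad. A call has 1 to 20 rows; each row shifts and turns the commanded pose from where the row before left it, along the tool's axes as they then stand; what a row does not reach is not made up. A row lasts 1/12 s, in which the tool goes at most 41.7 mm and 7.16 degrees, less where a joint would pass 70% of its speed; a pose out of reach is approached as far as the arm can. A call is refused whole if a number of a shift passes 0.0417 or a number of a turn 0.125, either way. A call with a gripper value outside its range is refused whole. The fingers move at their own pace and stop on an object; FORCE is the grip in N (left out, the last holds). Time passes only in rows, so rows that do not move let the fingers close. It gives the time, the measured TCP pose, the force, the opening and the grip force at its end, in the units of the state.
- get_state(): the state, without advancing time (a new reading comes with each control period).
- snapshot(name): name is "side" or "top" or "wrist"; returns (picture, depth): 420x560x3 uint8, red, green, blue; 420x560 float32, m along the optical axis (not along the pixel's ray), 0 where there is no reading.
- camera_model(name): a dict with "intrinsics" (3x3 intrinsics, pixels), "dist" ([k1, k2, p1, p2, k3] as OpenCV has them; the pictures are not rectified), "view" (4x4, takes a point from world to camera coordinates). Camera axes: x right, y down, z forward; pixel columns grow to the right and rows downward; lengths in m; the calibration is good to about 2 mm. A picture is of the moment at which its call begins: read the wrist's pose just before it. camera_model takes no time and is no camera call; for the wrist camera it gives the pose at the moment of the call.
- r.finish_job(): hands the job in; it is judged then, once.
The state is a dict: "clock": time; "q": joint angles; "qd": joint speeds; "joint_torque": joint torques, N m; "tool_pos": TCP position; "eef_rot": TCP orientation; "contact_force": force on the tool from outside, world axes, zero at the start; "moment": the same for the moment, N m; "opening": opening from 0.0 (shut) to 1.0 (fully open); "finger_force": force on a finger pad.
Only numpy, scipy, OpenCV 4.12 (cv2) and the standard library are available. Lean on these libraries where they do the work, as an engineer would, in place of code of your own. Each camera call takes 0.05 s, during which the arm holds its last target. There are 200 camera calls.

## Working session

There is one attempt and no reset: what is moved stays moved. The work goes in short steps, Python scripts to look and compute and a shell command to move; the robot and the scene stay as the last step left them, time stands still between calls to the robot, and variables do not carry over. Pictures are saved under pics/ and viewed, at most 10 in all, crops included, and the job is handed in when it is done.

```bash
ls; mkdir -p pics; python3 - <<'E'
from plant import get_state, snapshot, camera_model, r
import cv2,numpy as np
s=get_state()
for k in ("clock","tool_pos","eef_rot","contact_force","opening"): print(k,s[k])
for n in("top","side"):
    p,d=snapshot(n); cv2.imwrite(f"pics/{n}0.png",p[:,:,::-1]); np.savez(f"{n}0.npz",p=p,d=d)
    c=camera_model(n); print(n,np.round(c["intrinsics"],1),c["dist"],np.round(c["view"],3))
E
```

```text
pics
clock 0.0
tool_pos [ 0.21626311 -0.58567758  0.21740903]
eef_rot [ 9.84387195e-01  1.76014233e-01 -2.14143439e-04 -8.91762210e-04]
contact_force [ 0.10336057 -0.60263703 -0.31083619]
opening 0.9986265758502642
top [[527.1   0.  273.5]
 [  0.  527.1 200.8]
 [  0.    0.    1. ]] [0.06744677 0.         0.         0.         0.        ] [[-0.039 -0.999 -0.004 -0.045]
 [-0.974  0.039 -0.223  0.564]
 [ 0.223 -0.005 -0.975  1.39 ]
 [ 0.     0.     0.     1.   ]]
side [[543.8   0.  282.5]
 [  0.  543.8 218.2]
 [  0.    0.    1. ]] [-0.04161339  0.          0.          0.          0.        ] [[ 1.    -0.01   0.013 -0.518]
 [ 0.008 -0.378 -0.926  0.067]
 [ 0.014  0.926 -0.378  1.617]
 [ 0.     0.     0.     1.   ]]
```

View pics/top0.png

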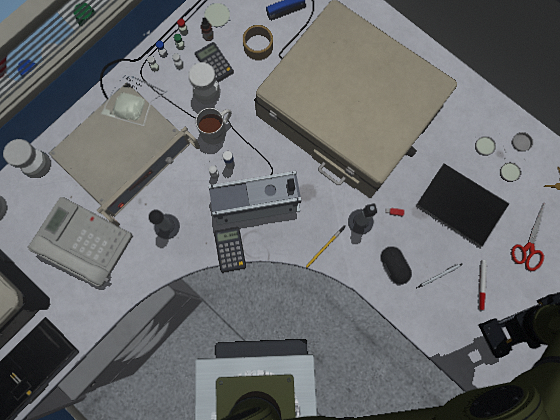

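View pics/side0.png

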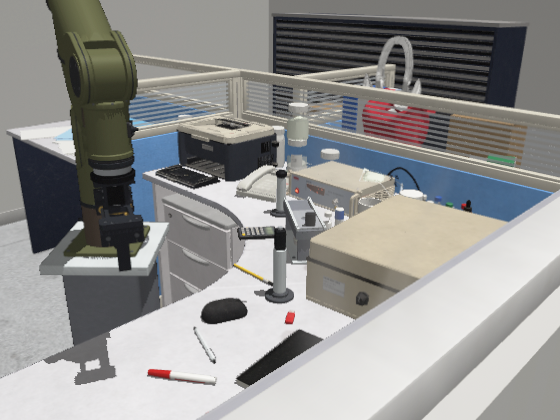

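The top view shows the stand at about (255,195), with the grip at (291,185) and the shutter hole at (270,189). The tubes are at (365,215) and (160,225). I'll zoom in to tell the two handles apart.

```bash
cat > h.py <<'E'
import numpy as np,cv2
from plant import get_state, snapshot, camera_model, r
def ray(c,uv):
    uv=np.asarray(uv,float).reshape(-1,1,2)
    n=cv2.undistortPoints(uv,c["intrinsics"],np.array(c["dist"]))[:,0]
    R=c["view"][:3,:3];t=c["view"][:3,3]
    return -R.T@t, np.c_[n,np.ones(len(n))]@R
def onz(c,uv,z):
    o,d=ray(c,uv); return o+d*((z-o[2])/d[:,2])[:,None]
def cloud(c,d):
    v,u=np.mgrid[:420,:560]; o,D=ray(c,np.c_[u.ravel(),v.ravel()])
    return (o+D*d.reshape(-1,1)).reshape(420,560,3)
def proj(c,P):
    V=np.array(c["view"]); return cv2.projectPoints(np.asarray(P,float).reshape(-1,3),cv2.Rodrigues(V[:3,:3])[0],V[:3,3],c["intrinsics"],np.array(c["dist"]))[0][:,0]
E
python3 - <<'E'
from h import *
p=np.load("top0.npz"); a=p["p"][160:245,140:390]; s=np.load("side0.npz")["p"][160:310,220:360]
a=cv2.resize(a,(750,255),interpolation=cv2.INTER_CUBIC); s=cv2.resize(s,(308,330),interpolation=cv2.INTER_CUBIC)
im=np.zeros((590,760,3),np.uint8); im[:255,:750]=a; im[258:588,:308]=s; cv2.imwrite("pics/z0.png",im[:,:,::-1])
c=camera_model("top"); P=cloud(c,p["d"])
for u,v in[(291,185),(270,189),(240,195),(370,210),(155,215),(160,218),(365,213),(375,205)]: print(u,v,P[v,u].round(3), p["p"][v,u])
E
```

```text
291 185 [ 0.583 -0.114  0.145] [39 40 42]
270 189 [ 0.587 -0.059  0.098] [ 88  94 103]
240 195 [0.572 0.023 0.101] [ 90  93 100]
370 210 [ 0.501 -0.307  0.183] [42 44 45]
155 215 [0.515 0.238 0.154] [41 43 45]
160 218 [ 0.237 -0.06   1.481] [36 36 37]
365 213 [ 0.237 -0.06   1.481] [33 32 34]
375 205 [ 0.551 -0.357  0.002] [70 71 75]
```

View pics/z0.png

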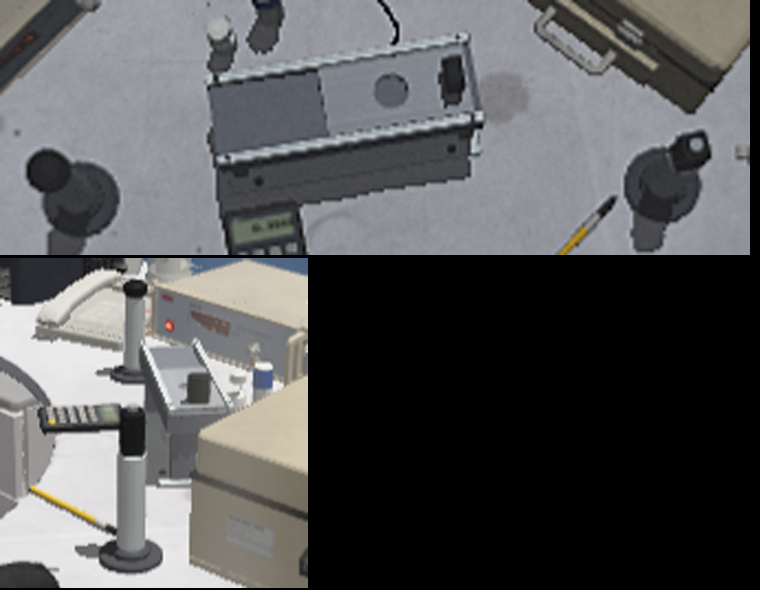

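The probe with the square handle is on the right (about 0.50, -0.307) and the round stirrer is on the left. Next I'll compute first estimates of the positions.

```bash
python3 - <<'E'
from h import *
p=np.load("top0.npz"); c=camera_model("top"); P=cloud(c,p["d"])
X,Y,Z=P[...,0],P[...,1],P[...,2]
reg=(X>.48)&(X<.68)&(Y<.16)&(Y>-.18)
m=reg&(Z>.09)&(Z<.12); rc=cv2.minAreaRect(P[m][:,:2].astype(np.float32)); print("stand",rc,m.sum())
m=reg&(Z>.138)&(Z<.15); rc=cv2.minAreaRect(P[m][:,:2].astype(np.float32)); print("grip",rc,np.median(P[m],0),m.sum())
m=(abs(X-.5)<.04)&(abs(Y+.307)<.04)&(Z>.17)&(Z<.195); print("probe",cv2.minAreaRect(P[m][:,:2].astype(np.float32)),P[m].mean(0),m.sum())
# hole: rays on plate
g=p["p"].mean(2); hole=onz(c,[[270,189.5]],.1055); print("hole",hole)
w=camera_model("wrist"); s=get_state(); from scipy.spatial.transform import Rotation as R
T=np.linalg.inv(w["view"]); Rt=R.from_quat(s["eef_rot"]); print("cam in tool",Rt.inv().apply(T[:3,3]-s["tool_pos"]).round(4),(Rt.as_matrix().T@T[:3,:3]).round(3),w["intrinsics"].round(0) if hasattr(w["intrinsics"],"round") else w["intrinsics"])
print(Rt.as_matrix().round(3))
E
```

```text
stand ((0.6107970476150513, -0.01174163818359375), (0.15414756536483765, 0.23963072896003723), 7.545854091644287) 2720
grip ((0.5892086625099182, -0.1139979138970375), (0.026805613189935684, 0.015504811890423298), 5.644832611083984) [ 0.58964467 -0.11450863  0.1435235 ] 56
probe ((0.5062804222106934, -0.31072574853897095), (0.024949507787823677, 0.023775707930326462), 10.122325897216797) [ 0.50544123 -0.31018246  0.17987058] 98
hole [[ 0.58326162 -0.05865695  0.1055    ]]
cam in tool [ 0.0664 -0.     -0.1668] [[-0.    -0.965 -0.264]
 [ 1.     0.    -0.001]
 [ 0.001 -0.264  0.965]] [[289.   0. 277.]
 [  0. 289. 210.]
 [  0.   0.   1.]]
[[ 0.938  0.347 -0.001]
 [ 0.347 -0.938  0.001]
 [-0.    -0.002 -1.   ]]
```

```bash
cat >> h.py <<'E'
from scipy.spatial.transform import Rotation as Rn
def delta(target,yaw_deg=None):
    "tool-frame shift to a world TCP target; remaining turn to tool-down with tool x at yaw"
    s=get_state(); Rt=Rn.from_quat(s["eef_rot"]); d=Rt.inv().apply(np.array(target)-s["tool_pos"])
    print("at",np.round(s["tool_pos"],4),"shift",d.round(4),end=" ")
    if yaw_deg is not None:
        G=Rn.from_euler("z",yaw_deg,degrees=True)*Rn.from_euler("x",180,degrees=True)
        print("turn",(Rt.inv()*G).as_rotvec().round(4),end=" ")
    print("t",round(s["clock"],2),"F",np.round(s["contact_force"],1),"open",round(s["opening"],3),"grip",s["finger_force"])
E
python3 - <<'E'
from h import *
delta((.56,-.08,.30),6.2)
E
```

```text
at [ 0.2163 -0.5857  0.2175] shift [ 0.4976 -0.3554 -0.082 ] turn [-0.0016  0.0003  0.2458] t 0.1 F [ 0.4  0.1 -0.2] open 0.999 grip 0.0
```

```bash
python3 -m inch '1 0.01 0 -0.03 0 0 0;1 0.03 -0.02 -0.02 0 0 0;1 0.03 -0.022 -0.02 0 0 0;1 0.03 -0.022 -0.012 0 0 0;1 0.03 -0.022 0 0 0 0;1 0.03 -0.022 0 0 0 0;1 0.03 -0.022 0 0 0 0;1 0.03 -0.022 0 0 0 0;1 0.03 -0.022 0 0 0 0;1 0.03 -0.022 0 0 0 0;1 0.03 -0.022 0 0 0 0;1 0.03 -0.022 0 0 0 0;1 0.03 -0.022 0 0 0 0;1 0.03 -0.022 0 0 0 0;1 0.03 -0.022 0 0 0 0;1 0.03 -0.022 0 0 0 0;1 0.03 -0.022 0 0 0 0;1 0.008 -0.005 0 0 0 0.082;1 0 0 0 0 0 0.082;1 0 0 0 0 0 0.082'; python3 -c "
from h import *
delta((.56,-.08,.30),6.2)"
```

```text
clock: 1.77
tool_pos: [0.5606, -0.0796, 0.2993]
eef_rot: [0.999, 0.053, -0.001, -0.0]
contact_force: [0.8, -0.3, -1.0]
opening: 1.001
finger_force: 0.0
at [ 0.5606 -0.0796  0.2993] shift [-0.0007  0.0004 -0.0007] turn [-0.0006  0.001  -0.0016] t 1.77 F [ 0.8 -0.3 -1. ] open 1.001 grip 0.0
```

```bash
python3 -m inch '1 0 0 0 0 0 0;1 0 0 0 0 0 0' >/dev/null; python3 - <<'E'
from h import *
c=camera_model("wrist"); p,d=snapshot("wrist"); np.savez("w1.npz",p=p,d=d,view=c["view"])
cv2.imwrite("pics/w1.png",p[:,:,::-1])
P=cloud(c,d); X,Y,Z=P[...,0],P[...,1],P[...,2]
reg=(X>.48)&(X<.68)&(Y<.16)&(Y>-.18)
m=reg&(Z>.138)&(Z<.15); print("grip",cv2.minAreaRect(P[m][:,:2].astype(np.float32)),P[m].mean(0),m.sum())
for z0,z1 in((.097,.1025),(.1035,.107),(.1075,.1115)):
    m=reg&(Z>z0)&(Z<z1); print(z0,cv2.minAreaRect(P[m][:,:2].astype(np.float32)),m.sum())
E
```

```text
grip ((0.5887380838394165, -0.11523939669132233), (0.027112731710076332, 0.015068193897604942), 8.298101425170898) [ 0.58903204 -0.11500197  0.14323176] 341
0.097 ((0.579889178276062, -0.016180209815502167), (0.07652048766613007, 0.2413923442363739), 7.525046348571777) 5206
0.1035 ((0.5796195864677429, -0.017600245773792267), (0.07552048563957214, 0.23598583042621613), 7.447257995605469) 4544
0.1075 ((0.5755698680877686, -0.016938015818595886), (0.08313135802745819, 0.2401365339756012), 7.582165241241455) 2611
```

View pics/w1.png

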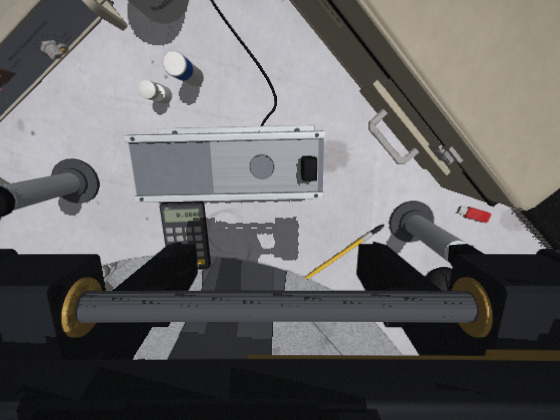

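The wrist view shows the hole at (262,167), the grip at (309,169), and the stand corners at about (131,133), (324,130), (323,198) and (133,200).

```bash
python3 - <<'E'
from h import *
w=np.load("w1.npz"); p,d=w["p"],w["d"]; c=dict(camera_model("wrist")); c["view"]=w["view"]
g=cv2.cvtColor(p,cv2.COLOR_RGB2GRAY); print(g[167,225:325:3])
m=(g[145:190,240:285]<(int(g[167,262])+int(g[167,290]))//2).astype(np.uint8)
n,l,st,ce=cv2.connectedComponentsWithStats(m); i=l[22,22]; u=ce[i]+[240,145]
q=onz(c,[u],.1055)[0]; print("hole",u,st[i],q)
yaw=np.radians(7.5); ex=np.array([np.cos(yaw),np.sin(yaw)]); ey=np.array([-np.sin(yaw),np.cos(yaw)])
P=cloud(c,d); Z=P[...,2]; X,Y=P[...,0],P[...,1]; reg=(X>.48)&(X<.68)&(Y<.16)&(Y>-.18)
grip=P[reg&(Z>.138)&(Z<.15)][:,:2]; o=np.array([.578,-.0167])
def st(a): a=np.asarray(a)-o; return np.c_[a@ex,a@ey]
print("hole st",st([q[:2]]),"grip",st(grip).min(0),st(grip).max(0))
# rail profile across x at several y
R=P[reg&(Z>.07)&(Z<.125)]; S=st(R[:,:2])
for lo,hi in((-.09,-.05),(0,.04),(.06,.1)):
    k=(S[:,1]>lo)&(S[:,1]<hi); h,e=np.histogram(S[k,0],np.arange(-.06,.0601,.004)); zz=[R[k,2][(S[k,0]>=e[j])&(S[k,0]<e[j+1])].mean().round(4) if h[j] else 0 for j in range(30)]
    print(lo,zz)
k=(Z[reg]>.105)
T=st(P[reg&(Z>.1075)&(Z<.1115)][:,:2]); print("rail y",np.percentile(T[:,1],[0.5,99.5]),T[:,1].min(),T[:,1].max())
E
```

```text
[156 156 156 157 157 156 156 158 125 120 120 119 119 120 118 118  72 161
 161 160 161 161 162 161  79  59  17  32  32  32  33 128 121 157]
hole [261.37204724 166.17519685] [  9   9  26  26 508] [ 0.58183447 -0.05981712  0.1055    ]
hole st [[-0.00182625 -0.04324875]] grip [-0.01577213 -0.10680834] [ 0.01136261 -0.09162315]
-0.09 [0, 0, 0, 0, np.float64(0.1094), np.float64(0.1085), np.float64(0.1059), np.float64(0.1059), np.float64(0.106), np.float64(0.1059), np.float64(0.106), np.float64(0.1054), np.float64(0.1052), np.float64(0.1048), np.float64(0.1049), np.float64(0.1049), np.float64(0.1054), np.float64(0.1059), np.float64(0.1059), np.float64(0.1055), np.float64(0.1057), np.float64(0.1058), np.float64(0.1056), np.float64(0.1092), np.float64(0.107), np.float64(0.1004), 0, 0, 0, 0]
0 [0, 0, 0, 0, np.float64(0.1094), np.float64(0.1089), np.float64(0.1037), np.float64(0.103), np.float64(0.1033), np.float64(0.1033), np.float64(0.103), np.float64(0.1029), np.float64(0.1033), np.float64(0.1033), np.float64(0.1029), np.float64(0.1029), np.float64(0.1028), np.float64(0.103), np.float64(0.103), np.float64(0.1031), np.float64(0.103), np.float64(0.1029), np.float64(0.1036), np.float64(0.1093), np.float64(0.1072), np.float64(0.0954), 0, 0, 0, 0]
0.06 [0, 0, 0, np.float64(0.1079), np.float64(0.1096), np.float64(0.1088), np.float64(0.1023), np.float64(0.1004), np.float64(0.1003), np.float64(0.1002), np.float64(0.1002), np.float64(0.1003), np.float64(0.1002), np.float64(0.1004), np.float64(0.1003), np.float64(0.1003), np.float64(0.1004), np.float64(0.1003), np.float64(0.1003), np.float64(0.1003), np.float64(0.1003), np.float64(0.1003), np.float64(0.1025), np.float64(0.1094), np.float64(0.1067), 0, 0, 0, 0, 0]
rail y [-0.11878813  0.11804042] -0.12003826544045522 0.12015884435773522
```

```bash
python3 -c "
from h import *
delta((.5888,-.1154,.18),7.5)"
```

```text
at [ 0.5601 -0.0813  0.2997] shift [0.0248 0.037  0.1197] turn [ 0.0001  0.0007 -0.0211] t 1.98 F [ 1.1 -0.7 -0.3] open 0.997 grip 0.0
```

```bash
python3 -m inch '0 0.0124 0.0185 0.02 0 0 0;0 0.0124 0.0185 0.02 0 0 0;0 0 0 0.04 0 0 -0.021;0 0 0 0.03 0 0 0;0 0 0 0.01 0 0 0;0 0 0 0 0 0 0'; python3 -c "
from h import *
delta((.5888,-.1154,.122),7.5)"
```

```text
clock: 2.48
tool_pos: [0.5869, -0.1152, 0.1774]
eef_rot: [0.998, 0.065, -0.003, -0.001]
contact_force: [0.8, 0.1, 0.3]
opening: 0.569
finger_force: 0.0
at [ 0.5869 -0.1152  0.1774] shift [0.0021 0.0005 0.0554] turn [-0.0018  0.0057 -0.0013] t 2.48 F [0.8 0.1 0.3] open 0.569 grip 0.0
```

```bash
python3 -m inch '0 0.001 0.0005 0.02 0 0 0;0 0 0 0.02 0 0 0;0 0 0 0.01 0 0 0;0 0 0 0.0055 0 0 0;0 0 0 0 0 0 0;0 0 0 0 0 0 0' 12; python3 -c "
from h import *
delta((.5888,-.1154,.122),7.5)"
```

```text
clock: 2.98
tool_pos: [0.591, -0.1157, 0.1256]
eef_rot: [0.998, 0.064, 0.001, 0.0]
contact_force: [-0.2, 0.3, 0.4]
opening: 0.495
finger_force: 0.0
at [ 0.591  -0.1157  0.1256] shift [-0.0022 -0.0006  0.0036] turn [ 0.0005 -0.0019 -0.0019] t 2.98 F [-0.2  0.3  0.4] open 0.495 grip 0.0
```

```bash
python3 -m inch '-1 0 0 0.002 0 0 0;-1 0 0 0 0 0 0;-1 0 0 0 0 0 0;-1 0 0 0 0 0 0;-1 0 0 0 0 0 0;-1 0 0 0 0 0 0' 12; python3 -c "
from h import *
delta((.5888,-.1154,.122),7.5)"
```

```text
clock: 3.48
tool_pos: [0.5909, -0.1158, 0.1235]
eef_rot: [0.998, 0.064, 0.001, 0.0]
contact_force: [-0.3, 1.3, 3.5]
opening: 0.073
finger_force: 1.7
at [ 0.5909 -0.1158  0.1235] shift [-0.002  -0.0006  0.0015] turn [ 0.0006 -0.0017 -0.0022] t 3.48 F [-0.3  1.3  3.5] open 0.073 grip 1.6577198915183544
```

```bash
python3 -m inch '-1 0 0 0 0 0 0;-1 0 0 0 0 0 0;-1 0 0 0 0 0 0' 12; python3 -c "
from h import *
p,d=snapshot('wrist'); cv2.imwrite('pics/w2.png',p[:,:,::-1]); s=get_state(); print(s['opening'],s['finger_force'],s['contact_force'])"
```

```text
clock: 3.73
tool_pos: [0.591, -0.1154, 0.1234]
eef_rot: [0.998, 0.064, 0.001, 0.0]
contact_force: [0.3, 0.5, 5.3]
opening: 0.008
finger_force: 2.7
0.00551318708264142 2.6542455540038645 [-0.17212306  0.11230512  4.78439391]
```

View pics/w2.png

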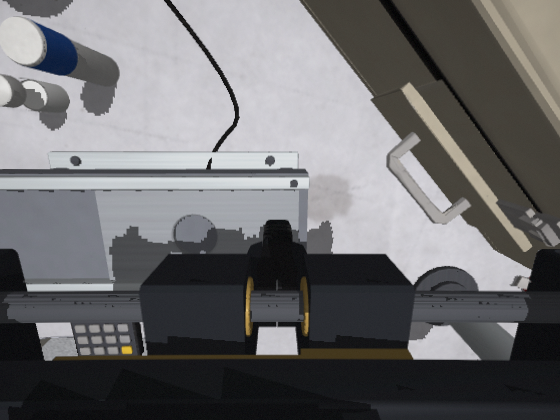

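```bash
python3 - <<'E'
from h import *
c=camera_model("wrist"); s=get_state(); Rt=Rn.from_quat(s["eef_rot"]); p=np.array(s["tool_pos"])
for n,v in(("tcp",(0,0,0)),("tip",(0,0,.011)),("grasp",(0,0,-.008))): print(n,proj(c,p+Rt.apply(v)))
for n,q in(("griptop",(.5888,-.1154,.1435)),("gripfoot",(.5888,-.1154,.1055)),("hole",(.5818,-.0598,.1055)),("standcorner+x-y",(.6285,-.129,.109))): print(n,proj(c,q))
pp,d=snapshot("wrist"); P=cloud(c,d)
for v in(222,228,235,245,260):print(v,[P[v,u].round(3).tolist() for u in(272,277,283)])
E
```

```text
tcp [[276.31396303 242.56887999]]
tip [[276.34229123 236.29267164]]
grasp [[276.29114362 247.62443223]]
griptop [[275.74191607 259.79479509]]
gripfoot [[275.93025806 235.80190192]]
hole [[193.24978967 235.51814075]]
standcorner+x-y [[305.27111645 181.75453315]]
222 [[0.601, -0.111, 0.115], [0.601, -0.115, 0.114], [0.602, -0.118, 0.115]]
228 [[0.601, -0.111, 0.127], [0.601, -0.114, 0.126], [0.602, -0.118, 0.127]]
235 [[0.601, -0.112, 0.14], [0.601, -0.114, 0.138], [0.602, -0.118, 0.139]]
245 [[0.598, -0.112, 0.145], [0.598, -0.115, 0.145], [0.599, -0.118, 0.146]]
260 [[0.598, -0.112, 0.165], [0.598, -0.115, 0.164], [0.599, -0.118, 0.165]]
```

```bash
python3 - <<'E'
from h import *
print(r.nose_length,[a for a in dir(r) if a[0]!='_'])
pp,d=snapshot("wrist"); a=np.clip(pp[205:365,215:345].astype(float)*2.5,0,255).astype(np.uint8)
s,ds=snapshot("side"); b=np.clip(s[185:245,270:350].astype(float)*1.3,0,255).astype(np.uint8)
a=cv2.resize(a,(470,580),interpolation=cv2.INTER_CUBIC);b=cv2.resize(b,(320,240),interpolation=cv2.INTER_CUBIC)
im=np.zeros((590,795,3),np.uint8);im[:580,:470]=a;im[:240,473:793]=b;cv2.imwrite("pics/z2.png",im[:,:,::-1])
E
```

```text
0.011 ['Unreachable', 'finish_job', 'nose_length']
```

View pics/z2.png

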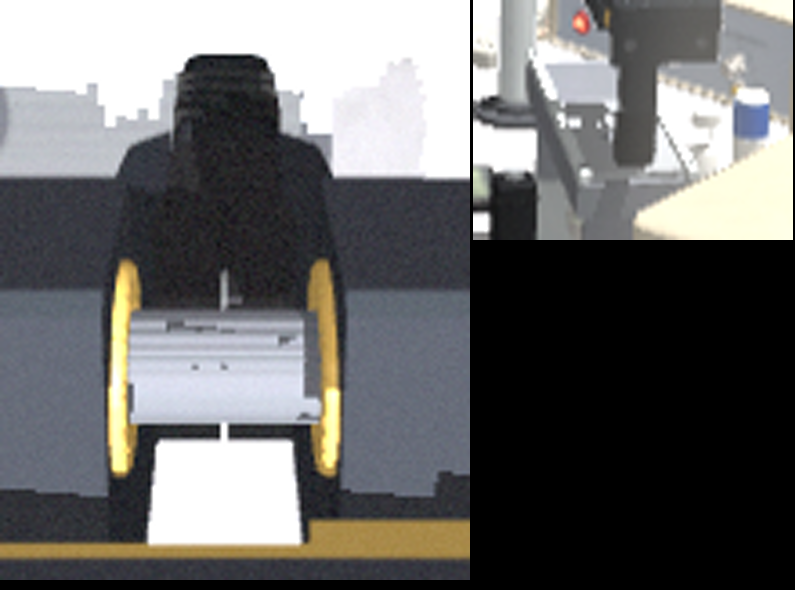

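```bash
python3 -m inch '-1 0 -0.004 -0.001 0 0 0;-1 0 -0.004 0 0 0 0;-1 0 -0.004 0 0 0 0;-1 0 0 0 0 0 0;-1 0 0 0 0 0 0' 20; cat > look.py <<'E'
from h import *
import sys
c=camera_model("wrist"); p,d=snapshot("wrist"); s=get_state()
np.savez(sys.argv[1],p=p,d=d,view=c["view"])
g=cv2.cvtColor(p,cv2.COLOR_RGB2GRAY)
s0=np.array([.576,-.0170]); yaw=np.radians(7.5); ex=np.array([np.cos(yaw),np.sin(yaw)]); ey=np.array([-np.sin(yaw),np.cos(yaw)])
P=cloud(c,d); S=np.dstack([(P[...,:2]-s0)@ex,(P[...,:2]-s0)@ey,P[...,2]])
k=(abs(S[...,0])<.03)&(abs(S[...,1])<.12)
e=k&(S[...,2]>.1035)&(S[...,2]<.1075); print("plate ymin/max",np.percentile(S[e][:,1],[1,99]))
b=k&(S[...,2]>.138)&(S[...,2]<.15); print("~grip top",b.sum(),S[b][:,:2].min(0) if b.any() else "",S[b][:,:2].max(0) if b.any() else "")
print(s["tool_pos"],s["opening"],s["finger_force"],s["contact_force"])
E
python3 look.py w3.npz
```

```text
clock: 4.35
tool_pos: [0.5885, -0.1026, 0.1235]
eef_rot: [0.998, 0.065, -0.0, -0.0]
contact_force: [-0.4, 1.9, 2.1]
opening: 0.001
finger_force: 1.2
plate ymin/max [-0.11134197  0.01883466]
~grip top 561 [ 0.00202528 -0.10646458] [ 0.01305806 -0.0739109 ]
[ 0.58853624 -0.1027553   0.12347521] 0.004464679342694882 1.2323779958387604 [-1.54684022  1.99215997  2.19904444]
```

```bash
python3 - <<'E'
from h import *
yaw=np.radians(7.5); ex=np.array([np.cos(yaw),np.sin(yaw),0]); ey=np.array([-np.sin(yaw),np.cos(yaw),0]); o=np.array([.576,-.0170,.1055])
for f in("w1.npz","w3.npz"):
    w=np.load(f); c=dict(camera_model("wrist")); c["view"]=w["view"]; g=cv2.cvtColor(w["p"],cv2.COLOR_RGB2GRAY); P=cloud(c,w["d"])
    for xs in(.012,.02,.028):
        t=np.arange(-.12,.12,.003); uv=proj(c,o+xs*ex+t[:,None]*ey)
        row=[]
        for (u,v),y in zip(uv,t):
            u,v=int(round(u)),int(round(v)); row.append((int(g[v,u]),int(round(P[v,u,2]*1000))) if 0<=u<560 and 0<=v<420 else None)
        print(f,xs,[f"{y*1000:.0f}:{a[0]}/{a[1]}" for y,a in zip(t,row) if a])
E
```

```text
w1.npz 0.012 ['-120:137/99', '-117:119/101', '-114:120/99', '-111:160/107', '-108:146/105', '-105:122/114', '-102:19/128', '-99:38/114', '-96:40/466', '-93:71/106', '-90:160/106', '-87:162/106', '-84:161/107', '-81:161/107', '-78:162/107', '-75:161/106', '-72:160/106', '-69:161/108', '-66:162/108', '-63:161/107', '-60:161/107', '-57:161/106', '-54:160/105', '-51:59/104', '-48:95/101', '-45:120/101', '-42:120/100', '-39:119/101', '-36:95/102', '-33:128/106', '-30:157/106', '-27:157/107', '-24:157/106', '-21:156/106', '-18:156/106', '-15:156/105', '-12:156/105', '-9:156/105', '-6:156/105', '-3:155/106', '0:156/106', '3:156/107', '6:155/107', '9:154/106', '12:154/104', '15:154/106', '18:149/106', '21:121/102', '24:120/101', '27:121/101', '30:121/99', '33:122/99', '36:121/100', '39:120/100', '42:118/100', '45:120/100', '48:120/101', '51:118/100', '54:118/100', '57:116/98', '60:117/100', '63:118/101', '66:121/101', '69:119/102', '72:119/100', '75:117/99', '78:118/101', '81:118/100', '84:118/101', '87:119/101', '90:120/99', '93:118/100', '96:117/101', '99:116/100', '102:118/101', '105:117/
[... 4881 characters left out ...]
/106', '-54:165/107', '-51:166/106', '-48:164/105', '-45:164/107', '-42:163/106', '-39:163/105', '-36:162/105', '-33:162/106', '-30:163/107', '-27:163/106', '-24:163/106', '-21:161/106', '-18:161/105', '-15:163/106', '-12:161/105', '-9:162/106', '-6:161/105', '-3:160/106', '0:159/106', '3:158/107', '6:159/106', '9:159/106', '12:158/105', '15:157/106', '18:156/107', '21:123/100', '24:121/101', '27:122/100', '30:123/100', '33:121/101', '36:121/99', '39:121/101', '42:122/100', '45:121/100', '48:121/100', '51:121/100', '54:122/101', '57:121/100', '60:119/100', '63:119/100', '66:118/100', '69:118/102', '72:119/100', '75:117/100', '78:118/100', '81:118/99', '84:117/101', '87:116/99', '90:117/100']
```

```bash
python3 - <<'E'
from h import *
w=np.load("w3.npz"); a=np.clip(w["p"][205:365,205:345].astype(float)*2.5,0,255).astype(np.uint8)
cv2.imwrite("pics/z3.png",cv2.resize(a,(525,600),interpolation=cv2.INTER_CUBIC)[:,:,::-1])
c=dict(camera_model("wrist")); c["view"]=w["view"]; P=cloud(c,w["d"])
for u in range(256,306,4): print(u,[f"{P[v,u,0]*1000:.0f},{P[v,u,1]*1000:.0f},{P[v,u,2]*1000:.0f}" for v in range(214,300,8)])
E
```

```text
256 ['600,-87,107', '595,-88,107', '589,-89,107', '583,-89,107', '655,-94,290', '596,-92,160', '596,-92,170', '595,-93,176', '597,-93,186', '596,-94,191', '612,-94,222']
260 ['600,-90,105', '595,-91,106', '589,-91,106', '583,-92,105', '597,-93,151', '597,-94,162', '596,-94,168', '595,-95,175', '595,-95,182', '595,-95,188', '613,-95,223']
264 ['601,-93,106', '595,-93,106', '590,-94,107', '584,-95,105', '595,-95,147', '595,-96,157', '595,-96,166', '595,-96,174', '595,-97,182', '595,-97,188', '613,-96,223']
268 ['601,-95,105', '595,-96,106', '590,-97,106', '584,-97,106', '595,-97,147', '596,-98,158', '596,-98,167', '595,-98,175', '596,-98,182', '595,-99,188', '613,-97,223']
272 ['601,-98,106', '596,-99,106', '591,-99,107', '584,-100,106', '596,-99,148', '596,-100,158', '596,-100,167', '596,-100,175', '596,-100,182', '595,-100,187', '614,-98,224']
276 ['602,-101,106', '596,-101,106', '590,-102,106', '585,-103,105', '596,-102,147', '596,-102,158', '594,-102,163', '590,-102,164', '586,-103,163', '582,-103,163', '614,-99,223']
280 ['602,-103,106', '597,-104,107', '591,-105,106', '585,-106,1
[... 502 characters left out ...]
01,-111,117', '601,-110,132', '600,-110,143', '599,-109,152', '597,-109,159', '597,-109,167', '597,-108,175', '597,-108,182', '598,-108,189', '614,-104,222']
296 ['603,-114,106', '601,-113,117', '601,-112,133', '600,-112,143', '598,-112,149', '598,-111,160', '598,-110,169', '597,-110,175', '599,-109,185', '597,-109,189', '615,-105,224']
300 ['604,-116,106', '602,-116,118', '602,-115,133', '600,-114,141', '599,-114,152', '599,-113,161', '599,-112,169', '599,-112,177', '599,-111,185', '613,-106,217', '615,-106,223']
304 ['604,-119,106', '601,-119,115', '602,-117,133', '601,-116,143', '597,-117,144', '622,-106,214', '621,-106,218', '618,-107,217', '618,-106,221', '617,-106,224', '616,-106,226']
```

View pics/z3.png

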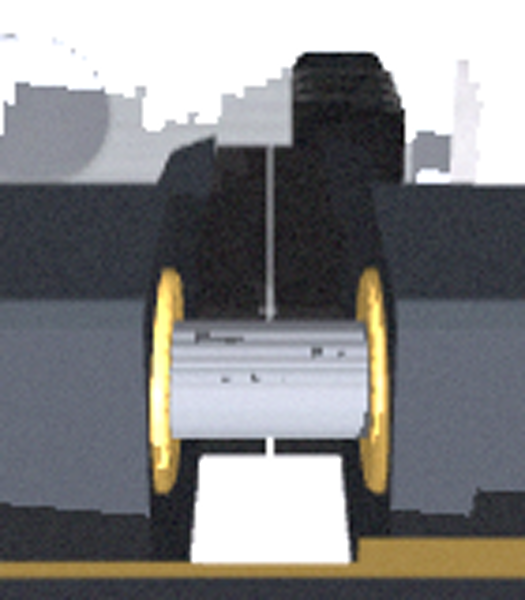

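The fingers closed above the grip: their lower ends are at z ≈ 0.144, while the TCP reading implies 0.1125. I'll check where the fingertips sat in the earlier open-gripper picture.

```bash
python3 - <<'E'
from h import *
T={"w1.npz":(.5601,-.0813,.2997,6.2),"w3.npz":(.5885,-.1027,.1235,7.5)}
for f,t in T.items():
    w=np.load(f); c=dict(camera_model("wrist")); c["view"]=w["view"]; P=cloud(c,w["d"]); G=Rn.from_euler("z",t[3],degrees=True)*Rn.from_euler("x",180,degrees=True)
    L=G.inv().apply(P.reshape(-1,3)-np.array(t[:3]))
    k=(abs(L[:,0])<.02)&(abs(L[:,1])<.07)&(L[:,2]<.012)&(w["d"].ravel()>.03)
    for a,b in((-.07,-.04),(-.04,-.02),(-.02,0),(0,.02),(.02,.04),(.04,.07)):
        q=L[k&(L[:,1]>=a)&(L[:,1]<b)]; 
        if len(q)>5: print(f,a,len(q),"zmax pct",np.percentile(q[:,2],[50,90,99]).round(4),"y",q[:,1].min().round(3),q[:,1].max().round(3),"x",np.percentile(q[:,0],[5,95]).round(3))
E
```

```text
w1.npz -0.07 7372 zmax pct [-0.0876 -0.0384 -0.0228] y -0.066 -0.04 x [-0.008  0.019]
w1.npz -0.04 261 zmax pct [-0.1019 -0.101  -0.1002] y -0.04 -0.02 x [0.018 0.02 ]
w1.npz -0.02 408 zmax pct [-0.1026 -0.1012 -0.1005] y -0.02 -0.0 x [0.016 0.02 ]
w1.npz 0 645 zmax pct [-0.1111 -0.1014 -0.1007] y 0.0 0.02 x [0.016 0.02 ]
w1.npz 0.02 1085 zmax pct [-0.1126 -0.1017 -0.1007] y 0.02 0.04 x [0.016 0.02 ]
w1.npz 0.04 7351 zmax pct [-0.0881 -0.0383 -0.0229] y 0.04 0.067 x [-0.008  0.019]
w3.npz -0.07 657 zmax pct [-0.1106 -0.1015 -0.1008] y -0.07 -0.04 x [0.016 0.02 ]
w3.npz -0.04 1332 zmax pct [-0.109  -0.108  -0.1015] y -0.04 -0.02 x [0.015 0.02 ]
w3.npz -0.02 3180 zmax pct [-0.1018 -0.0367 -0.0229] y -0.02 -0.0 x [-0.004  0.02 ]
w3.npz 0 3933 zmax pct [-0.0659 -0.0157  0.0082] y 0.0 0.02 x [-0.001  0.019]
w3.npz 0.02 1741 zmax pct [-0.1102 -0.1082 -0.1014] y 0.02 0.04 x [0.016 0.02 ]
w3.npz 0.04 539 zmax pct [-0.1021 -0.101  -0.1005] y 0.04 0.07 x [0.018 0.02 ]
```

The fingertips sit 22 mm behind the reported TCP in both poses, so tip z = reported z + 0.022. From here on I'll treat the grasp point as reported z + 0.041. Next I'll lift, re-centre, open and go deeper.

```bash
python3 -m inch '-1 0 0 -0.012 0 0 0;-1 0 0 -0.012 0 0 0;0 0 0.0065 0 0 0 0;0 0 0.0065 0 0 0 0;0 0 0 0 0 0 0;0 0 0 0 0 0 0;0 0 0 0 0 0 0;0 0 0 0 0 0 0;0 0 0 0 0 0 0' 12; python3 -c "
from h import *
delta((.5888,-.1154,.089),7.5)"
```

```text
clock: 5.15
tool_pos: [0.59, -0.1163, 0.1471]
eef_rot: [0.998, 0.065, -0.0, -0.0]
contact_force: [-0.0, 0.1, -0.6]
opening: 0.499
finger_force: 0.0
at [ 0.59   -0.1163  0.1471] shift [-0.0011 -0.001   0.0581] turn [-0.0004  0.0006 -0.0016] t 5.15 F [-0.   0.1 -0.6] open 0.499 grip 0.0
```

```bash
python3 -m inch '0 -0.001 -0.001 0.02 0 0 0;0 0 0 0.02 0 0 0;0 0 0 0.01 0 0 0;0 0 0 0.006 0 0 0;0 0 0 0 0 0 0;-1 0 0 0 0 0 0;-1 0 0 0 0 0 0;-1 0 0 0 0 0 0;-1 0 0 0 0 0 0;-1 0 0 0 0 0 0;-1 0 0 0 0 0 0;-1 0 0 0 0 0 0' 12; python3 -c "
from h import *
delta((.5888,-.1154,.089),7.5)"
```

```text
clock: 6.15
tool_pos: [0.5896, -0.1157, 0.0921]
eef_rot: [0.998, 0.064, 0.001, 0.0]
contact_force: [-0.9, -0.8, 5.0]
opening: 0.181
finger_force: 12.0
at [ 0.5896 -0.1157  0.0921] shift [-0.0008 -0.0004  0.0031] turn [ 0.0002 -0.0012 -0.002 ] t 6.15 F [-0.9 -0.8  5. ] open 0.181 grip 12.001031931722537
```

Gripped at an opening of 15.9 mm. Now I'll slide it 43.2 mm.

```bash
python3 -m inch '-1 0 -0.004 0 0 0 0;-1 0 -0.007 0 0 0 0;-1 0 -0.007 0 0 0 0;-1 0 -0.007 0 0 0 0;-1 0 -0.007 0 0 0 0;-1 0 -0.006 0 0 0 0;-1 0 -0.004 0 0 0 0;-1 0 -0.001 0 0 0 0;-1 0 0 0 0 0 0;-1 0 0 0 0 0 0;-1 0 0 0 0 0 0' 12; python3 -c "
from h import *
y=np.radians(7.5);s=get_state();d=np.array(s['tool_pos'])-[.5896,-.1157,.0921];print('moved x,y',d[0]*np.cos(y)+d[1]*np.sin(y),-d[0]*np.sin(y)+d[1]*np.cos(y))"; python3 look.py w4.npz
```

```text
clock: 7.07
tool_pos: [0.5839, -0.0725, 0.0921]
eef_rot: [0.998, 0.065, 0.0, -0.0]
contact_force: [-0.8, 0.7, 6.5]
opening: 0.185
finger_force: 12.0
moved x,y 1.5563967272515244e-06 0.04356590643403539
plate ymin/max [-0.06843251  0.06129969]
~grip top 2090 [-0.00408647 -0.07937108] [ 0.01313209 -0.03289936]
[ 0.58393815 -0.07248028  0.09207694] 0.17654169654449828 12.000754200853407 [-1.25658444  1.35674526  7.03644935]
```

```bash
python3 -m inch '0 0 0 0 0 0 0;0 0 0 0 0 0 0;0 0 0 0 0 0 0;0 0 0 0 0 0 0;0 0 0 -0.02 0 0 0;0 0 0 -0.04 0 0 0;0 0 0 -0.04 0 0 0;0 0 0 -0.04 0 0 0;0 0 0 -0.04 0 0 0;0 -0.01 0 -0.02 0 0 0;0 -0.02 -0.02 0 0 0 0;0 0 -0.02 0 0 0 0;0 0 0 0 0 0 0;0 0 0 0 0 0 0;0 0 0 0 0 0 0'; python3 look.py w5.npz; python3 - <<'E'
from h import *
w=np.load("w5.npz"); c=dict(camera_model("wrist")); c["view"]=w["view"]
u=proj(c,[.576,-.017,.1055])[0]; print(u); x,y=int(u[0]),int(u[1])
cv2.imwrite("pics/z5.png",cv2.resize(w["p"][y-50:y+50,x-66:x+66],(792,600),interpolation=cv2.INTER_CUBIC)[:,:,::-1]); print("crop origin",x-66,y-50)
E
```

```text
clock: 8.37
tool_pos: [0.5489, -0.0382, 0.2912]
eef_rot: [0.998, 0.064, -0.0, 0.0]
contact_force: [0.2, -0.0, -0.0]
opening: 0.499
finger_force: 0.0
plate ymin/max [-0.0685931   0.06078704]
~grip top 378 [-0.01378237 -0.06402072] [ 0.01269422 -0.04754576]
[ 0.54897974 -0.0385766   0.29102994] 0.4963691404902538 0.0 [-0.32233673  0.57447571  0.96609674]
[261.88492773 162.40362087]
crop origin 195 112
```

View pics/z5.png

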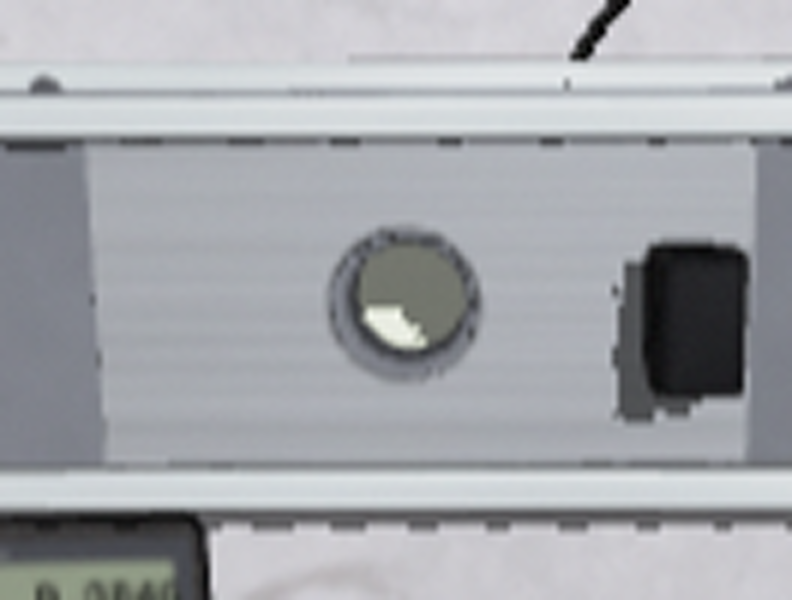

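The shutter's hole sits over the bore: in the crop the hole is centred at about (404,303) and the bore opening is visible inside it. I'll measure their concentricity numerically.

```bash
python3 - <<'E'
from h import *
w=np.load("w5.npz"); c=dict(camera_model("wrist")); c["view"]=w["view"]; g=cv2.cvtColor(w["p"],cv2.COLOR_RGB2GRAY).astype(np.float32)
yaw=np.radians(7.5); ex=np.array([np.cos(yaw),np.sin(yaw),0]); ey=np.array([-np.sin(yaw),np.cos(yaw),0]); o=np.array([.576,-.017,0])
rr=np.arange(.005,.019,.001)
for z in(.1055,.100):
  print(z,(rr*1000).astype(int))
  for a in range(0,360,30):
    A=np.radians(a); pts=o+[0,0,z]+rr[:,None]*(np.cos(A)*ex+np.sin(A)*ey); uv=proj(c,pts).astype(np.float32)
    print(a,cv2.remap(g,uv[:,0].reshape(1,-1),uv[:,1].reshape(1,-1),cv2.INTER_LINEAR)[0].astype(int))
E
```

```text
0.1055 [ 5  6  7  8  9 10 11 12 13 14 15 16 17 18]
0 [115 116 116 116 115 116 114  93  94 112 138 160 176 175]
30 [115 115 115 116 116 116 111 104  91  82 116 158 175 176]
60 [115 115 115 115 115  95  68  98 118 115 111 153 172 174]
90 [146 146 146 118  83  68  84 112 129 117 130 155 171 171]
120 [233 233 221 158  91  72 101 120 127 125 128 151 170 174]
150 [233 233 216 158  86  74  94 122 127 127 135 159 170 173]
180 [234 233 224 191 107  80  88 109 124 121 134 154 168 172]
210 [191 161 157 169 128  78  77 102 121 128 130 154 171 174]
240 [115 114 114 114 113 105  77  84 108 125 125 151 172 175]
270 [115 115 116 116 115 115 115 108  86  82 108 152 173 175]
300 [115 115 115 115 116 116 115 108  94  92 116 152 176 176]
330 [115 115 116 117 117 117 116 110 101  92 112 149 176 178]
0.1 [ 5  6  7  8  9 10 11 12 13 14 15 16 17 18]
0 [115 116 116 116 116 115 108  86  98 122 146 165 176 174]
30 [116 115 115 116 116 114 109 105 100  91 122 159 175 176]
60 [114 115 115 116 115 110  78  91 114 112 115 149 173 173]
90 [115 115 115 115 104  66  71  98 121 126 119 146 166 172]
120 [234 233 233 208 142  72  80 107 124 127 120 126 157 170]
150 [234 233 233 205 138  74  76 100 124 127 127 138 162 171]
180 [227 232 233 215 166  93  75  94 114 124 125 138 159 168]
210 [144 148 117 141 124  92  75  87 112 127 130 143 165 173]
240 [116 115 115 115 115 111  91  80  99 120 109 137 168 175]
270 [115 115 115 115 115 115 114 110  84  80 108 153 174 175]
300 [115 115 115 115 116 115 114 103  88  95 129 161 176 176]
330 [115 116 116 117 117 116 115 106  96  96 124 161 177 178]
```

The hole and bore agree with my stand centre to within about 0.5 mm. Next I'll move to look at the probe.

```bash
python3 -m inch '0 -0.013 0.025 0 0 0 0;0 -0.013 0.03 0 0 0 0;0 -0.013 0.03 0 0 0 0;0 -0.013 0.03 0 0 0 0;0 -0.013 0.03 0 0 0 0;0 -0.013 0.03 0 0 0 0;0 -0.013 0.03 0 0 0 0;0 -0.013 0.025 0 0 0 0;0 0 0.01 0 0 0 0;0 0 0 0 0 0 0;0 0 0 0 0 0 0'; python3 - <<'E'
from h import *
c=camera_model("wrist"); p,d=snapshot("wrist"); np.savez("w6.npz",p=p,d=d,view=c["view"]); P=cloud(c,d); X,Y,Z=P[...,0],P[...,1],P[...,2]
m=(abs(X-.506)<.035)&(abs(Y+.31)<.035)&(Z>.175)&(Z<.187)
n,l,st,ce=cv2.connectedComponentsWithStats(m.astype(np.uint8)); print(st[1:],ce[1:])
print(cv2.minAreaRect(P[m][:,:2].astype(np.float32)),P[m].mean(0),m.sum())
i=1+st[1:,4].argmax(); x,y=ce[i].astype(int); print(x,y)
# colour contour of top face on plane .18
b=cv2.resize(p[y-40:y+40,x-50:x+50],(750,600),interpolation=cv2.INTER_CUBIC); b=np.clip(b*1.8,0,255).astype(np.uint8)
cv2.imwrite("pics/z6.png",b[:,:,::-1]); delta((.506,-.3105,.2),10)
E
```

```text
clock: 9.33
tool_pos: [0.4769, -0.2884, 0.291]
eef_rot: [0.998, 0.064, 0.0, -0.001]
contact_force: [-0.3, 0.9, 0.1]
opening: 0.497
finger_force: 0.0
[[293 163  26  26 588]] [[305.57482993 175.12244898]]
((0.5048754811286926, -0.31327399611473083), (0.024047888815402985, 0.0242107305675745), 10.615911483764648) [ 0.50561054 -0.31272214  0.18096596] 588
305 175
at [ 0.4772 -0.2871  0.2911] shift [0.0254 0.0271 0.0911] turn [-0.0015 -0.0004 -0.044 ] t 9.38 F [ 0.   0.1 -0. ] open 0.5 grip 0.0
```

View pics/z6.png

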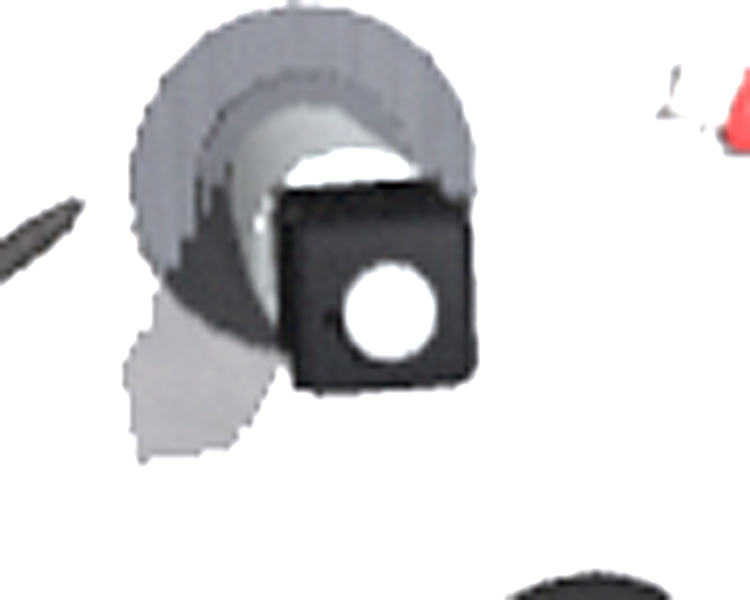

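The handle top is a square turned about 10°, with a white disc at full-image pixel (307.0,176.5).

```bash
python3 - <<'E'
from h import *
w=np.load("w6.npz"); c=dict(camera_model("wrist")); c["view"]=w["view"]; p=w["p"]; g=cv2.cvtColor(p,cv2.COLOR_RGB2GRAY)
m=(g[160:195,290:325]>90).astype(np.uint8); n,l,st,ce=cv2.connectedComponentsWithStats(m); i=l[16,17]; u=ce[i]+[290,160]; print("disc",st[i],onz(c,[u],.18))
P=cloud(c,w["d"]); X,Y,Z=P[...,0],P[...,1],P[...,2]
m=(abs(X-.506)<.035)&(abs(Y+.31)<.035)&(Z>.175)&(Z<.187)
q=P[m][:,:2]; 
for a in(6,8,10,12,14):
    A=np.radians(a); e=np.c_[q@[np.cos(A),np.sin(A)],q@[-np.sin(A),np.cos(A)]]; print(a,np.ptp(e,axis=0).round(4))
E
python3 -c "
from h import *
delta((.5055,-.3132,.22),10)"
```

```text
disc [ 11  10  12  13 127] [[ 0.50477687 -0.31389587  0.18      ]]
6 [0.0248 0.0251]
8 [0.0245 0.0246]
10 [0.0241 0.0243]
12 [0.0243 0.024 ]
14 [0.0247 0.0242]
at [ 0.4772 -0.2871  0.2911] shift [0.0246 0.0297 0.0711] turn [-0.0015 -0.0004 -0.044 ] t 9.38 F [ 0.   0.1 -0. ] open 0.5 grip 0.0
```

```bash
python3 -m inch '0.2 0.012 0.015 0.02 0 0 0;0.2 0.012 0.015 0.03 0 0 0;0.2 0 0 0.02 0 0 -0.06;0.2 0 0 0 0 0 0;0.2 0 0 0 0 0 0'; python3 -c "
from h import *
delta((.5049,-.3135,.118),11)"
```

```text
clock: 9.8
tool_pos: [0.5043, -0.3129, 0.2208]
eef_rot: [0.995, 0.095, -0.001, -0.001]
contact_force: [-0.2, -0.4, 0.9]
opening: 0.604
finger_force: 0.0
at [ 0.5043 -0.3129  0.2208] shift [0.0006 0.001  0.1028] turn [-0.0028  0.0014 -0.0014] t 9.8 F [-0.2 -0.4  0.9] open 0.604 grip 0.0
```

```bash
python3 -m inch '0.2 0.0005 0.001 0.03 0 0 0;0.2 0 0 0.03 0 0 0;0.2 0 0 0.025 0 0 0;0.2 0 0 0.013 0 0 0;0.2 0 0 0.004 0 0 0;0.2 0 0 0 0 0 0;0.2 0 0 0 0 0 0'; python3 -c "
from h import *
delta((.5049,-.3135,.118),11)"
```

```text
clock: 10.38
tool_pos: [0.5062, -0.3162, 0.1213]
eef_rot: [0.996, 0.094, 0.001, 0.001]
contact_force: [-0.0, -0.1, -0.2]
opening: 0.602
finger_force: 0.0
at [ 0.5062 -0.3162  0.1213] shift [-0.0008 -0.0029  0.0033] turn [ 0.0018 -0.0025 -0.0029] t 10.38 F [-0.  -0.1 -0.2] open 0.602 grip 0.0
```

```bash
python3 -m inch '0.2 -0.001 -0.003 0.002 0 0 0;0.2 0 0 0 0 0 0;0.2 0 0 0 0 0 0'; python3 -c "
from h import *
delta((.5049,-.3135,.118),11)"; python3 -m inch '-1 0 0 0 0 0 0;-1 0 0 0 0 0 0;-1 0 0 0 0 0 0;-1 0 0 0 0 0 0;-1 0 0 0 0 0 0;-1 0 0 0 0 0 0;-1 0 0 0 0 0 0;-1 0 0 0 0 0 0' 25;  python3 -c "
from h import *
delta((.5049,-.3135,.118),11)"
```

```text
clock: 10.63
tool_pos: [0.5037, -0.3134, 0.1184]
eef_rot: [0.996, 0.094, 0.001, 0.0]
contact_force: [-0.1, 0.2, -0.7]
opening: 0.597
finger_force: 0.0
at [ 0.5037 -0.3134  0.1184] shift [0.0012 0.0003 0.0004] turn [ 0.0008 -0.0012 -0.003 ] t 10.63 F [-0.1  0.2 -0.7] open 0.597 grip 0.0
clock: 11.3
tool_pos: [0.5032, -0.3136, 0.1175]
eef_rot: [0.996, 0.094, 0.0, 0.0]
contact_force: [0.2, -0.3, 1.0]
opening: 0.274
finger_force: 25.0
at [ 0.5032 -0.3136  0.1175] shift [ 0.0017  0.0002 -0.0005] turn [ 0.0002 -0.     -0.0033] t 11.3 F [ 0.2 -0.3  1. ] open 0.274 grip 24.999907608143985
```

Gripped at 24.1 mm. Lifting straight up.

```bash
python3 -m inch '-1 0 0 -0.01 0 0 0;-1 0 0 -0.02 0 0 0;-1 0 0 -0.02 0 0 0;-1 0 0 -0.02 0 0 0;-1 0 0 -0.02 0 0 0;-1 0 0 -0.02 0 0 0;-1 0 0 -0.02 0 0 0;-1 0 0 -0.025 0 0 0;-1 0 0 -0.02 0 0 0;-1 0 0 -0.01 0 0 0;-1 0 0 0 0 0 0;-1 0 0 0 0 0 0' 30; python3 - <<'E'
from h import *
delta((.576,-.017,.30),11)
for n in("side","top"):
    p,d=snapshot(n); np.savez(f"{n}7.npz",p=p,d=d); c=camera_model(n); P=cloud(c,d)
    k=(abs(P[...,0]-.504)<.05)&(abs(P[...,1]+.313)<.05)&(P[...,2]>.18)&(P[...,2]<.42)
    n_,l,st,ce=cv2.connectedComponentsWithStats(k.astype(np.uint8)); print(n,[s.tolist() for s in st[1:] if s[4]>8])
    s=get_state(); t=np.array(s["tool_pos"]); print([proj(c,t+[0.0,0,z])[0].round(1).tolist() for z in(.022,.0125,-.1075)])
E
```

```text
clock: 12.3
tool_pos: [0.5029, -0.3133, 0.3023]
eef_rot: [0.996, 0.094, -0.0, 0.0]
contact_force: [0.2, 0.1, -2.0]
opening: 0.267
finger_force: 30.0
at [ 0.5029 -0.3133  0.3023] shift [ 0.1274 -0.2773  0.0023] turn [-0.      0.0002 -0.0031] t 12.3 F [ 0.2  0.1 -2. ] open 0.267 grip 29.99984954483807
side [[261, 124, 11, 22, 127], [278, 128, 12, 2, 14], [272, 153, 15, 71, 516]]
[[278.6, 169.0], [278.5, 173.1], [278.0, 222.6]]
top [[366, 175, 9, 5, 22], [367, 184, 5, 14, 21], [369, 200, 16, 9, 106]]
[[383.3, 196.4], [382.5, 197.4], [373.0, 208.5]]
```

```bash
python3 -m inch '-1 0.005 -0.011 0 0 0 0;-1 0.01 -0.022 0 0 0 0;-1 0.0125 -0.028 0 0 0 0;-1 0.0125 -0.028 0 0 0 0;-1 0.0125 -0.028 0 0 0 0;-1 0.0125 -0.028 0 0 0 0;-1 0.0125 -0.028 0 0 0 0;-1 0.0125 -0.028 0 0 0 0;-1 0.0125 -0.028 0 0 0 0;-1 0.0125 -0.027 0 0 0 0;-1 0.009 -0.018 0 0 0 0;-1 0.002 -0.0035 0 0 0 0;-1 0 0 0 0 0 0;-1 0 0 0 0 0 0;-1 0 0 0 0 0 0;-1 0 0 0 0 0 0'; python3 -c "
from h import *
delta((.5743,-.0172,.27),11)"
```

```text
clock: 13.73
tool_pos: [0.5745, -0.0193, 0.3023]
eef_rot: [0.996, 0.093, -0.0, 0.001]
contact_force: [0.1, -0.3, -1.9]
opening: 0.274
finger_force: 30.0
at [ 0.5745 -0.0193  0.3023] shift [ 0.0003 -0.0021  0.0323] turn [ 0.001   0.0008 -0.0062] t 13.73 F [ 0.1 -0.3 -1.9] open 0.274 grip 29.999831691384315
```

```bash
python3 -m inch '-1 0 -0.002 0.015 0 0 0;-1 0 0 0.015 0 0 0;-1 0 0 0.003 0 0 0;-1 0 0 0 0 0 0;-1 0 0 0 0 0 0;-1 0 0 0 0 0 0'; python3 - <<'E'
from h import *
delta((.5743,-.0172,.27),11)
s=get_state(); t=np.array(s["tool_pos"]); im=[]
for n in("side","top"):
    p,d=snapshot(n); np.savez(f"{n}8.npz",p=p,d=d); c=camera_model(n); P=cloud(c,d)
    for nm,q in(("bore.1055",(.576,-.017,.1055)),("bore.100",(.576,-.017,.100)),("tip",t+[.0017,0,-.1075]),("under",t+[.0017,0,.0125])): 
        u=proj(c,q)[0]; print(n,nm,u.round(1))
    u=proj(c,t+[.0017,0,-.1075])[0].astype(int); x0,y0=u[0]-30,u[1]-45
    a=p[y0:y0+75,x0:x0+60] if n=="side" else p[y0:y0+75,x0-20:x0+40]
    print("crop",n,x0-(20 if n=="top" else 0),y0); im.append(cv2.resize(np.clip(a*1.3,0,255).astype(np.uint8),(395,494),interpolation=cv2.INTER_CUBIC))
cv2.imwrite("pics/z8.png",np.hstack(im)[:,:,::-1])
E
```

```text
clock: 14.23
tool_pos: [0.5751, -0.0157, 0.2703]
eef_rot: [0.996, 0.094, 0.001, 0.0]
contact_force: [0.8, 0.2, -1.4]
opening: 0.272
finger_force: 30.0
at [ 0.5751 -0.0157  0.2703] shift [-0.0011  0.0013  0.0003] turn [ 0.0004 -0.0017 -0.004 ] t 14.23 F [ 0.8  0.2 -1.4] open 0.272 grip 29.999874271452427
side bore.1055 [303.  211.5]
side bore.100 [302.9 213.2]
side tip [303.8 192.6]
side under [304.9 151.7]
crop side 273 147
top bore.1055 [254.6 192.7]
top bore.100 [254.7 193.2]
top tip [253.2 187.1]
top under [251.1 174.5]
crop top 203 142
```

View pics/z8.png

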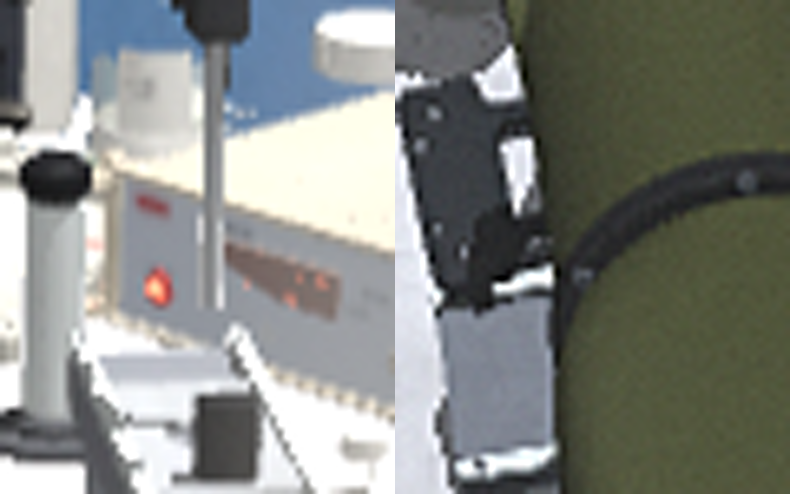

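In the side crop the rod hangs straight. Its tip is at full-image pixel (304.9,194.1), about 1 px right of the prediction. The arm hides the top view. Next I'll measure the rod from the wrist and side depth, relative to the tool and to the hole.

```bash
cat > rod.py <<'E'
from h import *
yaw=np.radians(7.5); ex=np.array([np.cos(yaw),np.sin(yaw),0]); ey=np.array([-np.sin(yaw),np.cos(yaw),0]); o=np.array([.576,-.017,0])
s=get_state(); t=np.array(s["tool_pos"]); print("tcp-bore in stand axes",((t-o)@ex).round(4),((t-o)@ey).round(4),t[2].round(4))
c=camera_model("wrist"); p,d=snapshot("wrist"); np.savez("wl.npz",p=p,d=d,view=c["view"]); P=cloud(c,d)-o; S=np.dstack([P@ex,P@ey,P[...,2]])
tip=t[2]-.1075
for z in np.arange(tip-.01,tip+.1,.01):
    k=(abs(S[...,0])<.03)&(abs(S[...,1])<.02)&(abs(S[...,2]-z)<.005)&(d>.05)&(S[...,2]>.112)
    if k.sum()>5: q=S[k]; print(f"wrist z {z:.3f} n {k.sum()} xfront {np.percentile(q[:,0],90):.4f} y {np.percentile(q[:,1],2):.4f}..{np.percentile(q[:,1],98):.4f}")
k=(abs(S[...,0])<.03)&(abs(S[...,1])<.02)&(abs(S[...,2]-tip)<.03)&(S[...,2]>.112); print("lowest z",np.percentile(S[k][:,2],1) if k.any() else None)
# side: sub-pixel rod centre columns on the rod rows
c=camera_model("side"); p,d=snapshot("side"); np.savez("sl.npz",p=p,d=d); P=cloud(c,d)-o; S=np.dstack([P@ex,P@ey,P[...,2]])
for z in np.arange(tip-.01,tip+.11,.015):
    k=(abs(S[...,0])<.03)&(abs(S[...,1])<.03)&(abs(S[...,2]-z)<.0075)&(S[...,2]>.112)
    if k.sum()>3: q=S[k]; print(f"side z {z:.3f} n {k.sum()} x {q[:,0].min():.4f}..{q[:,0].max():.4f} mean {q[:,0].mean():.4f} yfront {np.median(q[:,1]):.4f}")
k=(abs(S[...,0])<.03)&(abs(S[...,1]+.056)<.02)&(S[...,2]>.115)&(S[...,2]<.14); q=S[k]; print("side grip x",q[:,0].min(),q[:,0].max(),q[:,0].mean(),"yfront",np.median(q[:,1]),k.sum())
k=(abs(S[...,0])<.02)&(abs(S[...,1])<.03)&(S[...,2]>.112)&(S[...,2]<.25); print("side lowest",np.sort(S[k][:,2])[:4])
E
python3 rod.py
```

```text
tcp-bore in stand axes -0.0007 0.0016 0.2703
wrist z 0.163 n 8 xfront 0.0056 y -0.0023..0.0061
wrist z 0.173 n 23 xfront 0.0061 y -0.0023..0.0062
wrist z 0.183 n 29 xfront 0.0060 y -0.0031..0.0064
wrist z 0.193 n 29 xfront 0.0060 y -0.0024..0.0066
wrist z 0.203 n 33 xfront 0.0060 y -0.0028..0.0065
wrist z 0.213 n 40 xfront 0.0060 y -0.0025..0.0058
wrist z 0.223 n 37 xfront 0.0060 y -0.0023..0.0067
wrist z 0.233 n 53 xfront 0.0060 y -0.0031..0.0066
wrist z 0.243 n 57 xfront 0.0060 y -0.0028..0.0064
wrist z 0.253 n 58 xfront 0.0061 y -0.0025..0.0062
lowest z 0.1649095716034845
side z 0.168 n 16 x -0.0025..0.0082 mean 0.0024 yfront -0.0014
side z 0.183 n 21 x -0.0028..0.0075 mean 0.0018 yfront -0.0033
side z 0.198 n 21 x -0.0028..0.0071 mean 0.0019 yfront 0.0002
side z 0.213 n 17 x -0.0037..0.0066 mean 0.0021 yfront -0.0008
side z 0.228 n 17 x -0.0014..0.0055 mean 0.0019 yfront -0.0008
side z 0.243 n 14 x -0.0018..0.0060 mean 0.0019 yfront -0.0024
side z 0.258 n 16 x -0.0023..0.0042 mean 0.0012 yfront -0.0030
side grip x -0.013547452398587338 0.014239746112990502 -0.0006278225025660776 yfront -0.06348210316822477 83
side lowest [0.16210163 0.16230327 0.1623384  0.16284991]
```

```bash
python3 -m inch '-1 -0.0015 0.0017 0 0 0 0;-1 0 0 0 0 0 0;-1 0 0 0 0 0 0;-1 0 0 0 0 0 0' >/dev/null; python3 rod.py | grep -v "z 0.2"
```

```text
tcp-bore in stand axes -0.0027 0.0001 0.2695
wrist z 0.162 n 9 xfront 0.0039 y -0.0038..0.0045
wrist z 0.172 n 22 xfront 0.0040 y -0.0038..0.0046
wrist z 0.182 n 29 xfront 0.0040 y -0.0042..0.0048
wrist z 0.192 n 31 xfront 0.0039 y -0.0046..0.0051
lowest z 0.16436282802084262
side z 0.167 n 15 x -0.0044..0.0043 mean -0.0000 yfront -0.0035
side z 0.182 n 16 x -0.0034..0.0038 mean 0.0004 yfront -0.0036
side z 0.197 n 14 x -0.0038..0.0033 mean -0.0004 yfront -0.0042
side grip x -0.013311398202421837 0.014236925297189033 -0.0007761826878953203 yfront -0.06308385117118 89
side lowest [0.15773923 0.1607231  0.1611406  0.16169907]
```

```bash
python3 -m inch '-1 0 0 0.004 0 0 0;-1 0 0 0.006 0 0 0;-1 0 0 0.006 0 0 0;-1 0 0 0.006 0 0 0;-1 0 0 0.006 0 0 0;-1 0 0 0.006 0 0 0;-1 0 0 0.006 0 0 0;-1 0 0 0.003 0 0 0;-1 0 0 0 0 0 0;-1 0 0 0 0 0 0;-1 0 0 0 0 0 0' >/dev/null; python3 rod.py | grep -v "z 0.2"
```

```text
tcp-bore in stand axes -0.0024 0.0001 0.2267
wrist z 0.119 n 10 xfront 0.0041 y -0.0038..0.0046
wrist z 0.129 n 21 xfront 0.0041 y -0.0038..0.0046
wrist z 0.139 n 29 xfront 0.0041 y -0.0042..0.0048
wrist z 0.149 n 31 xfront 0.0043 y -0.0046..0.0051
wrist z 0.159 n 32 xfront 0.0042 y -0.0043..0.0049
wrist z 0.169 n 34 xfront 0.0044 y -0.0041..0.0043
wrist z 0.179 n 46 xfront 0.0043 y -0.0040..0.0051
wrist z 0.189 n 49 xfront 0.0043 y -0.0045..0.0050
wrist z 0.199 n 57 xfront 0.0044 y -0.0043..0.0049
lowest z 0.12127397094231436
side z 0.124 n 15 x -0.0039..0.0057 mean 0.0003 yfront -0.0013
side z 0.139 n 18 x -0.0043..0.0052 mean 0.0001 yfront -0.0024
side z 0.154 n 16 x -0.0040..0.0044 mean 0.0005 yfront -0.0053
side z 0.169 n 14 x -0.0030..0.0040 mean 0.0002 yfront -0.0056
side z 0.184 n 16 x -0.0032..0.0033 mean 0.0001 yfront -0.0044
side z 0.199 n 16 x -0.0035..0.0030 mean -0.0004 yfront -0.0050
side grip x -0.0127991080424425 0.013999846785692894 -0.0010451887266510298 yfront -0.06357519467051585 86
side lowest [0.11857997 0.12212995 0.12267866 0.1227555 ]
```

```bash
python3 -m inch '-1 0.0005 0 0.003 0 0 0;-1 0 0 0.006 0 0 0;-1 0 0 0.006 0 0 0;-1 0 0 0.006 0 0 0;-1 0 0 0.006 0 0 0;-1 0 0 0.006 0 0 0;-1 0 0 0.006 0 0 0;-1 0 0 0.005 0 0 0;-1 0 0 0 0 0 0;-1 0 0 0 0 0 0'; python3 rod.py | grep -v "side z"
```

```text
clock: 16.72
tool_pos: [0.5737, -0.0171, 0.1821]
eef_rot: [0.996, 0.094, -0.0, -0.0]
contact_force: [0.5, 0.3, -0.7]
opening: 0.271
finger_force: 30.0
tcp-bore in stand axes -0.0023 0.0002 0.1821
wrist z 0.115 n 26 xfront 0.0043 y -0.0042..0.0046
wrist z 0.125 n 39 xfront 0.0042 y -0.0040..0.0049
wrist z 0.135 n 41 xfront 0.0043 y -0.0041..0.0052
wrist z 0.145 n 49 xfront 0.0044 y -0.0045..0.0051
wrist z 0.155 n 57 xfront 0.0044 y -0.0042..0.0049
wrist z 0.165 n 62 xfront 0.0044 y -0.0040..0.0047
lowest z None
side grip x -0.013603953059440987 0.013507816199263462 -0.00117909080076249 yfront -0.06350180601367557 85
side lowest [0.11307457 0.12167769 0.12173154 0.12327165]
```

```bash
python3 -m inch '-1 0.0003 0 0.004 0 0 0;-1 0 0 0.006 0 0 0;-1 0 0 0.006 0 0 0;-1 0 0 0.006 0 0 0;-1 0 0 0.003 0 0 0;-1 0 0 0 0 0 0;-1 0 0 0 0 0 0;-1 0 0 0 0 0 0;-1 0 0 0 0 0 0'; python3 rod.py; python3 - <<'E'
from h import *
# side: look for rod below bridge, and handle underside height
w=np.load("sl.npz"); c=camera_model("side"); P=cloud(c,w["d"])
w2=np.load("wl.npz"); c2=dict(camera_model("wrist")); g=cv2.cvtColor(w2["p"],cv2.COLOR_RGB2GRAY)
yaw=np.radians(7.5); ex=np.array([np.cos(yaw),np.sin(yaw),0]); ey=np.array([-np.sin(yaw),np.cos(yaw),0]); o=np.array([.576,-.017,.1055])
rr=np.arange(.004,.019,.001); print((rr*1000).astype(int))
for a in range(-90,120,30):
    A=np.radians(a); uv=proj(c2,o+rr[:,None]*(np.cos(A)*ex+np.sin(A)*ey)).astype(np.float32)
    print(a,cv2.remap(g.astype(np.float32),uv[:,0].reshape(1,-1),uv[:,1].reshape(1,-1),1)[0].astype(int))
E
```

```text
clock: 17.57
tool_pos: [0.5744, -0.0171, 0.1577]
eef_rot: [0.996, 0.094, 0.0, 0.0]
contact_force: [-0.1, 0.6, -2.5]
opening: 0.272
finger_force: 30.0
tcp-bore in stand axes -0.0016 0.0001 0.1577
wrist z 0.110 n 18 xfront 0.0049 y -0.0044..0.0052
wrist z 0.120 n 48 xfront 0.0051 y -0.0045..0.0050
wrist z 0.130 n 57 xfront 0.0050 y -0.0043..0.0049
wrist z 0.140 n 62 xfront 0.0050 y -0.0040..0.0047
lowest z None
side z 0.130 n 17 x -0.0035..0.0053 mean 0.0015 yfront -0.0045
side z 0.145 n 14 x -0.0027..0.0039 mean 0.0008 yfront -0.0054
side grip x -0.013056982918584559 0.01394454577642435 -0.0010153555323909067 yfront -0.06420020336795187 89
side lowest [0.11403545 0.11895983 0.12301049 0.12308541]
[ 4  5  6  7  8  9 10 11 12 13 14 15 16 17 18]
-90 [ 90  83  88  82  60  53  49  47  90  85  92 112 151 175 176]
-60 [ 90  98 116 118 118 117 118 112  89  85  75 105 157 175 176]
-30 [ 93  92  92  89 101 118 118 118 117 107  96 114 163 176 178]
0 [ 90  90  90  90  91  90  90  90  81  64  98 133 165 176 175]
30 [ 84  82  78  75  71  72  84 106 117 105 112 133 164 176 178]
60 [ 76  70  93 117 118 117 118 118 107 113 134 141 166 175 174]
90 [ 72 113 155 100  58  61  66  79 118 130 135 132 163 174 174]
```

```bash
python3 -m inch '-1 0 0 0.001 0 0 0;-1 0 0 0 0 0 0;-1 0 0 0 0 0 0;-1 0 0 0 0 0 0;-1 0 0 0 0 0 0;-1 0 0 0 0 0 0' && python3 -c "
from plant import r
print(r.finish_job())"
```

```text
clock: 18.17
tool_pos: [0.5742, -0.0171, 0.1565]
eef_rot: [0.996, 0.094, 0.0, 0.0]
contact_force: [-0.2, -0.3, -0.8]
opening: 0.264
finger_force: 30.0
the job is handed in; nothing more can be done
None
```

The job is handed in at 18 s on the clock: the shutter hole is over the bore, and the probe is held still and upright with its tip about 49 mm above the desk, centred to about 1 mm; one mishap was that my first grasp closed above the shutter grip and brushed its top with a few newtons, without moving the shutter.

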